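Pump up the airbrush air tank and check its pressure with the stick gauge

TASK

Pump up the airbrush's little air tank: push the sprung hand lever all the way down at least three times, letting it come fully up after each push. Then take the stick gauge from the tool stand and hold its tip gently on the middle of the slanting sprung valve pin on the tank, the gauge square on and in line with the pin, the pin pressed about half of its travel in. Finish holding it like that in the gripper, with the lever up and the other things on the bench left where they are.

Things in the scene. Friction and masses are not known exactly. Their poses are not given: they have to be found in the camera images.
- lever_pad (a point): middle of the top of the lever's flat black hand pad (36 wide, 85 mm long). y points along the lever away from the hinge, z out of the pad. Up: 194 mm above the bench, pad sloping 0.35 rad up; fully down: 74 mm, sloping 0.35 rad down, the same place seen from above within 7 mm. Hinge axis (level): 175 mm back along -y, 10 mm along -z. Pushing straight down with closed fingers works it.
- lever (a joint): sprung pump lever: 0 = up (it springs back by itself), 0.7 rad = fully down on its stop. Pushing down on the middle of the pad takes about 3 N at the top, rising to about 10 N at the bottom.
- pump: hand air pump fixed to the bench: base plate 150 x 360 mm, lying aluminium tank (90 mm diameter, axis along y, 65 mm above the bench) from y -180 to -30 mm, grey lever post at y 0 (137 mm high), lever running to +y. Origin: on the bench under the lever's hinge; x away from the robot, y along tank and lever.
- valve_top (a point): centre of the flat end of the sprung valve pin (steel, 16 mm diameter) on top of the tank at pump y -105 mm, standing 16 mm proud of its 30 mm wide brass collar. z points out along the pin: 30 degrees from vertical, leaning to the pump's -x (towards the robot). Pin out: 138 mm above the bench; the point moves in with the pin.
- valve_pin (a joint): how far the valve pin is pressed in along its axis: 0 = out, 0.012 m = at its stop. Spring: 1.4 N to start it, about 4 N at 6 mm, 6.8 N at 12 mm.
- stand: wooden tool stand fixed to the bench, 70 mm (x) by 160 mm (y) by 48 mm high, with three upright holes 40 mm deep and 16 mm wide at its x 0, y -56, 0 and +56 mm. Origin: centre of its underside. The three tools stand upright, one in each hole, in any order.
- gauge: stick pressure gauge, 140 mm long, about 90 g, upright in a hole of the stand, tip 8 mm above the bench. Steel stem 12 mm thick with a flat tip, 72 mm long, then a round aluminium barrel 26 mm thick from 72 to 140 mm, white dial with black needle on its end. Origin: centre of the tip face; z from tip to dial. Grip the barrel.
- brush: flat paint brush, bristles up, 127 mm tall, 26 mm wide and 10 mm thick at the top, standing in the stand. Origin at the foot, z up. Leave alone.
- pin_vice: dark slim pin vice with a round knob end, 121 mm tall, 17 mm thick, standing in the stand. Origin at the foot, z up. Leave alone.
- jar_a: clear glass paint jar with a white lid, 44 mm wide, 50 mm high, in front of the pump (robot's side). Origin: centre of its underside. Leave alone.
- jar_b: purple paint jar with a white lid, 44 mm wide, 50 mm high, beyond the pump. Origin: centre of its underside. Leave alone.
- dome: purple painted dome, 84 mm wide, 38 mm high, beyond the stand. Origin: centre of its underside. Leave alone.
- cup: small purple bowl, 72 mm wide, 45 mm high, beyond the pump's tank. Origin: centre of its underside. Leave alone.
- airbrush: steel airbrush lying on the bench on the robot's side of the stand, 150 mm long along its x, 42 mm high at its paint cup. Origin: bench level, at mid-barrel. Leave alone.
There are look-alikes about, which are no part of the job. What is shaped like the gauge but brown or orange is not meant.

How it is judged:
By the outcome, as a careful person would: the job done as asked, in the order asked, and still so for the second after the job is handed in, while the arm keeps its last pose, push and grip.
It also fails if it takes over 64 s, if anything falls off the work surface, if the arm or the gripper's body presses on something with over 40 N, if the wrist force passes 120 N, or if a joint passes its speed limit or range.

ROBOT

A 6-joint arm with a two-finger parallel gripper is mounted at the origin on the work surface. World frame = base frame: x ahead of the robot, y to its left, z up, the work surface at z = 0. Lengths are in m, angles in rad, forces in N, time in s.
With the tool pointing down it reaches from about 0.225 to 0.875 m from the base axis. Payload 3.4 kg.
Tool frame: the origin (TCP) lies on the centre line of the jaws, within the pads' length; the fingertips stand 14 mm ahead of it and the grasp point (between the pads) lies 5 mm behind it; z points along the fingers, y is the line along which they close (so a half turn about z gives the same grasp; the last joint's range is limited). The gripper opens to 85 mm and grips with 20 to 120 N. Pads are 22 mm wide; open, the fingers measure 114 mm over their backs; the gripper's body (76 mm by 85 mm) begins 54 mm behind the grasp point. The pads swing forward as they close: fully open they stand 13 mm farther back than shut.
Start: joints at [-1.425, 0.276, 1.505, -0, 1.361, -0.121], TCP at [0.152, -0.555, 0.245] pointing down, gripper open.
Joint ranges: [-2.89, 2.89], [-0.75, 2.08], [0.22, 2.7], [-1.18, 4.32], [0.11, 2.71], [-2.7, 2.7]. Speed limits (rad/s): [2.57, 2.57, 3.14, 3.14, 3.14, 3.14].

INTERFACE

Orientations are given as a unit quaternion [w, x, y, z].
In Python, from rig import manip, eyes gives the robot as it stands.
- The arm moves only by the shell command python3 -m creep 'ROWS' [FORCE]. ROWS is JSON, a list of rows, each a list of 5 numbers: the opening, from 0 (shut) to 1 (fully open), then the shift along the tool's x, y, z normalised to -1 to 1, where 1 is 0.5 m, then the turn about the tool's z normalised to -1 to 1, where 1 is 360 degrees. In form: [[fingers, dx, dy, dz, spin], ...]. A call has 1 to 10 rows; each row is the pose to reach, as a shift and turn from the pose commanded when the call began, along the tool's axes at that moment, turning the shorter way round; what a row does not reach only later rows make up. A row lasts 1/10 s, in which the tool goes at most 50 mm and 8.59 degrees, less where a joint would pass 70% of its speed; a pose out of reach is approached as far as the arm can. A call with a number of a shift or a turn outside -1 to 1 is refused whole. A call with a gripper value outside its range is refused whole. The fingers move at their own pace and stop on an object; FORCE is the grip in N (left out, the last holds). Time passes only in rows, so rows that repeat a pose let the fingers close. It gives the time, the measured TCP pose, the force, the opening and the grip force at its end, in the units of the state.
- manip.get_state(): the state, without advancing time (a new reading comes with each control period).
- eyes.get_image(name): name is "side" or "top"; returns a dict with "frame" (480x640x3 uint8, red, green, blue), "fx", "fy", "cx", "cy" (pixels), "R" (3x3) and "t" (3): a world point X has camera coordinates R X + t. Camera axes: x right, y down, z forward; pixel columns grow to the right and rows downward; lengths in m; the calibration is good to about 2 mm. A picture is of the moment at which its call begins. There is no depth.
- manip.sign_off(): hands the job in; it is judged then, once.
Trained networks look in the newest picture that a camera, given by its name, has taken for a name from the list of things; names that differ only in an ending like _2 or _b are one class to them, and where a whole thing is asked for, a point or a joint stands for the part that bears it (a point fixed in the world has none). Each returns a list of dicts, best first, with "confidence" (0 to 1); they miss things now and then, are a little off and sometimes report something else, mostly with a low value. They report only what shows in the picture. A call takes as long as a camera call. They do not tell look-alikes from the thing itself.
- eyes.regions_of(camera, label): "mask" (480x640 bool, what is visible of it) and "bbox" ([left, top, right, bottom] in pixels, round what is visible of it).
- eyes.place_of(camera, label): "centre" ([column, row] in pixels: a listed point, or the origin of a listed thing).
The state is a dict: "clock": time; "qpos": joint angles; "qd": joint speeds; "effort": joint torques, N m; "position": TCP position; "ee_rot": TCP orientation; "contact_force": force on the tool from outside, world axes, zero at the start; "moment": the same for the moment, N m; "width": finger opening in m; "gripper_force": force on a finger pad.
Only numpy, scipy, OpenCV 4.12 (cv2) and the standard library are available. Lean on these libraries where they do the work, as an engineer would, in place of code of your own. Each camera call takes 0.05 s, during which the arm holds its last target. There are 200 camera calls.

## Working session

There is one attempt and no reset: what is moved stays moved. The work goes in short steps, Python scripts to look and compute and a shell command to move; the robot and the scene stay as the last step left them, time stands still between calls to the robot, and variables do not carry over. Pictures are saved under pics/ and viewed, at most 10 in all, crops included, and the job is handed in when it is done.

```bash
ls; mkdir -p pics; cat > h.py <<'E'
import numpy as np, cv2
from rig import manip, eyes
def snap(cam,name=None):
    im=eyes.get_image(cam)
    if name: cv2.imwrite(f'pics/{name}.png',im['frame'][:,:,::-1])
    return im
def proj(im,X):
    c=np.array(im['R'])@np.array(X)+np.array(im['t']); return np.array([im['fx']*c[0]/c[2]+im['cx'],im['fy']*c[1]/c[2]+im['cy']])
def ray(im,p):
    R=np.array(im['R']);t=np.array(im['t']); d=R.T@np.array([(p[0]-im['cx'])/im['fx'],(p[1]-im['cy'])/im['fy'],1]); return -R.T@t,d/np.linalg.norm(d)
def atz(im,p,z):
    o,d=ray(im,p); return o+d*(z-o[2])/d[2]
def tri(a,pa,b,pb):
    o1,d1=ray(a,pa);o2,d2=ray(b,pb)
    s=np.linalg.lstsq(np.stack([d1,-d2],1),o2-o1,rcond=None)[0]
    x,y=o1+s[0]*d1,o2+s[1]*d2
    return (x+y)/2,np.linalg.norm(x-y)
E
python3 - <<'E'
from h import *
np.set_printoptions(precision=3,suppress=True)
a=snap('side','side0');b=snap('top','top0')
for im in(a,b): print(-np.array(im['R']).T@im['t'],im['fx'])
for n in 'lever_pad valve_top pump stand gauge brush pin_vice jar_a jar_b dome cup airbrush'.split():
    P=eyes.place_of('side',n);Q=eyes.place_of('top',n)
    print(n,[(np.round(p['centre']).tolist(),round(p['confidence'],2)) for p in P],[(np.round(p['centre']).tolist(),round(p['confidence'],2)) for p in Q])
    for p in P[:2]:
        for q in Q[:2]:
            print('   ',*tri(a,p['centre'],b,q['centre']))
s=manip.get_state();print(s)
E
```

```text
pics
[ 0.453 -0.77   0.723] 498.76905779128407
[0.443 0.003 1.144] 575.5932489981998
lever_pad [([307.0, 146.0], 0.76)] [([130.0, 237.0], 0.94)]
    [0.515 0.345 0.197] 0.009314604905868567
valve_top [([284.0, 227.0], 0.64)] [([289.0, 279.0], 0.56)]
    [0.449 0.083 0.139] 0.002583410078475182
pump [([309.0, 249.0], 0.61)] [([242.0, 257.0], 0.79)]
    [0.501 0.189 0.001] 0.009922681416337956
stand [([314.0, 391.0], 0.97)] [([445.0, 260.0], 0.73)]
    [ 0.491 -0.216 -0.008] 0.000966064472865408
gauge [([370.0, 327.0], 0.86), ([288.0, 334.0], 0.81), ([250.0, 339.0], 0.69)] [([381.0, 228.0], 0.81), ([417.0, 260.0], 0.79), ([377.0, 280.0], 0.77), ([383.0, 323.0], 0.76), ([372.0, 200.0], 0.68)]
    [ 0.581 -0.091  0.018] 0.05817357862510176
    [ 0.54  -0.155  0.089] 0.10815525251928199
    [ 0.501 -0.092  0.017] 0.10198111378024963
    [ 0.469 -0.149  0.069] 0.037216083358064526
brush [] []
pin_vice [([284.0, 228.0], 0.68)] [([476.0, 253.0], 0.46)]
    [ 0.468 -0.196  0.33 ] 0.03636923289130408
jar_a [([366.0, 238.0], 0.92), ([254.0, 239.0], 0.62)] [([217.0, 316.0], 0.85), ([225.0, 180.0
[... 893 characters left out ...]
  [ 0.531 -0.177  0.21 ] 0.10365114142779548
airbrush [([257.0, 402.0], 0.94), ([366.0, 240.0], 0.54), ([259.0, 241.0], 0.25)] [([453.0, 310.0], 0.61)]
    [ 0.393 -0.23  -0.01 ] 0.0011204666394835589
    [ 0.486 -0.182  0.306] 0.16356080102710174
{'clock': 1.3, 'qpos': array([-1.425,  0.276,  1.505,  0.   ,  1.361, -0.121]), 'qd': array([ 0.001, -0.   , -0.   , -0.001, -0.   , -0.001]), 'effort': array([ -0.001, -41.666, -24.61 ,  -0.001,  -0.   ,   0.   ]), 'position': array([ 0.152, -0.555,  0.245]), 'ee_rot': array([0.   , 0.991, 0.133, 0.   ]), 'contact_force': array([-0.411,  0.272, -0.321]), 'moment': array([-0.015,  0.009, -0.047]), 'gripper_force': 0.0, 'width': 0.08552835179296543}
```

View pics/side0.png

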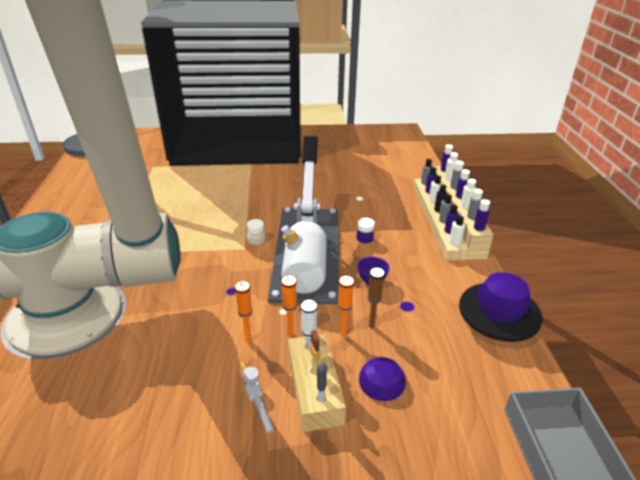

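View pics/top0.png

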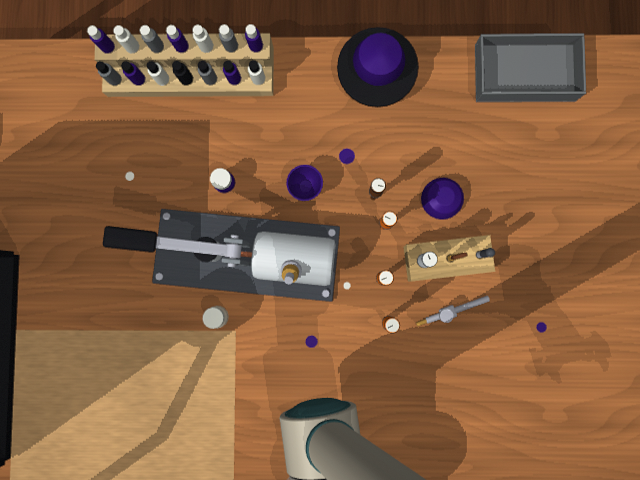

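The real gauge is the silver-stemmed one in the stand's left hole (side ≈ (309,315), top ≈ (429,260)). The orange ones (top (392,325), (386,278), (390,218)) and the brown one (top (378,185)) stand outside the stand and are look-alikes. The lever pad is at side (307,146), top (130,237), and measures 0.197 m high against the stated 0.194.

I'll go to the lever first, and crop the gauge for confirmation meanwhile.

```bash
python3 -m creep '[[0,0.588,-0.774,-0.1,0],[0,0.588,-0.774,-0.1,0],[0,0.588,-0.774,-0.1,0],[0,0.588,-0.774,-0.1,0],[0,0.588,-0.774,-0.1,0],[0,0.588,-0.774,-0.1,0],[0,0.588,-0.774,-0.1,0],[0,0.588,-0.774,-0.1,0],[0,0.588,-0.774,-0.1,0],[0,0.588,-0.774,-0.1,0]]' 40
cat >> h.py <<'E'
np.set_printoptions(precision=4,suppress=True)
from scipy.spatial.transform import Rotation as Ro
def go(target):
    s=manip.get_state(); q=s['ee_rot']; R=Ro.from_quat([q[1],q[2],q[3],q[0]]).as_matrix()
    print('pos',s['position'],'yaw',np.degrees(np.arctan2(R[1,0],R[0,0])),'t',s['clock'],'F',s['contact_force'],'w',s['width'],'row',R.T@(np.array(target)-s['position'])/.5,'q6',s['qpos'])
E
python3 - <<'E'
from h import *
a=cv2.imread('pics/side0.png')[270:430,225:400];b=cv2.imread('pics/top0.png')[165:340,360:510]
cv2.imwrite('pics/crop0.png',np.hstack([cv2.resize(a,(400,366)),cv2.resize(b,(390,366))]))
go([.516,.347,.26])
E
```

```text
clock: 2.3
position: [0.3334, -0.1014, 0.296]
ee_rot: [0.0, 0.991, 0.133, 0.001]
contact_force: [0.8, -0.5, 0.3]
width: -0.0
gripper_force: 0.0
pos [ 0.3334 -0.1014  0.296 ] yaw 15.336989684744438 t 2.3 F [ 0.7558 -0.544   0.2765] w -4.416224998053245e-05 row [ 0.5892 -0.7683  0.0724] q6 [-0.4963 -0.1086  1.814   0.0007  1.4347  0.8067]
```

View pics/crop0.png

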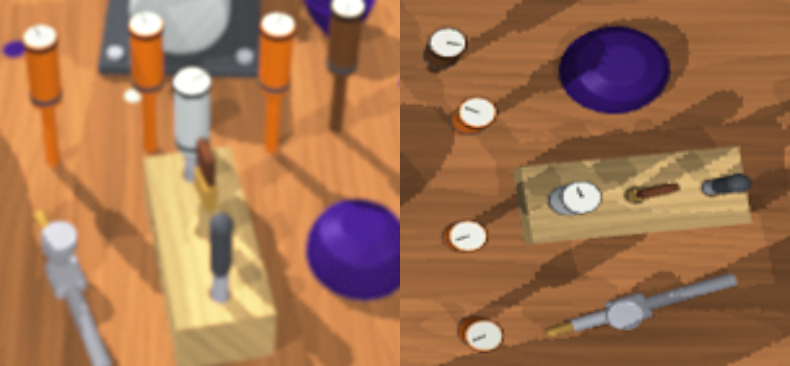

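The crop confirms it: the silver-barrelled gauge with the white dial stands in the stand's +y hole, and the orange and brown copies are on the bench. Next, over the lever.

```bash
python3 -m creep '[[0,0.59,-0.77,0.07,0],[0,0.59,-0.77,0.07,0],[0,0.59,-0.77,0.07,0],[0,0.59,-0.77,0.07,0],[0,0.59,-0.77,0.07,0],[0,0.59,-0.77,0.07,0],[0,0.59,-0.77,0.07,0],[0,0.59,-0.77,0.07,0],[0,0.59,-0.77,0.07,0],[0,0.59,-0.77,0.07,0]]'
python3 - <<'E'
from h import *
a=snap('side');b=snap('top')
p=eyes.place_of('side','lever_pad');q=eyes.place_of('top','lever_pad')
print(p,q)
if p and q: print(tri(a,p[0]['centre'],b,q[0]['centre']))
go([.516,.347,.2])
E
```

```text
clock: 3.3
position: [0.5169, 0.3484, 0.2596]
ee_rot: [-0.0, 0.991, 0.134, 0.0]
contact_force: [-0.0, -0.3, 0.3]
width: 0.0001
gripper_force: 0.0
[{'centre': [284.7, 230.9], 'confidence': 0.71}, {'centre': [309.4, 149.7], 'confidence': 0.6}] [{'centre': [128.7, 240.1], 'confidence': 0.65}]
(array([ 0.4935,  0.4577, -0.1238]), np.float64(0.09069647178312211))
pos [0.516  0.3456 0.2594] yaw 15.363902988730363 t 3.5 F [-1.1915 -0.3474  0.5408] w -0.00012438617169936028 row [ 0.001  -0.0028  0.1189] q6 [ 0.4785  0.3398  1.3759 -0.0006  1.4278  1.7813]
```

```bash
python3 -m creep '[[0,0,0,0.06,0],[0,0,0,0.1,0],[0,0,0,0.14,0],[0,0,0,0.18,0],[0,0,0,0.22,0],[0,0,0,0.26,0],[0,0,0,0.3,0],[0,0,0,0.32,0],[0,0,0,0.332,0],[0,0,0,0.332,0]]'
```

```text
clock: 4.5
position: [0.517, 0.3431, 0.0966]
ee_rot: [0.001, 0.991, 0.132, 0.001]
contact_force: [-1.0, -2.0, 12.0]
width: 0.0002
gripper_force: 4.8
```

```bash
python3 -m creep '[[0,0,0,0.008,0],[0,0,0,0.008,0]]'; python3 -m creep '[[0,0,0,0.008,0],[0,0,0,0.008,0],[0,0,0,0.008,0]]'
```

```text
clock: 4.7
position: [0.5173, 0.3433, 0.0938]
ee_rot: [0.0, 0.991, 0.132, 0.002]
contact_force: [-1.6, -3.0, 12.7]
width: 0.0001
gripper_force: 4.9
clock: 5.0
position: [0.5174, 0.3431, 0.0929]
ee_rot: [0.0, 0.991, 0.133, 0.003]
contact_force: [-4.2, -4.1, 27.4]
width: -0.0002
gripper_force: 11.7
```

Force jumps to 27 N with the fingertip at 79 mm: that is the stop. Up and repeat.

```bash
python3 -m creep '[[0,0,0,-0.06,0],[0,0,0,-0.12,0],[0,0,0,-0.18,0],[0,0,0,-0.24,0],[0,0,0,-0.3,0],[0,0,0,-0.348,0],[0,0,0,-0.348,0],[0,0,0,-0.348,0],[0,0,0,-0.348,0]]'
python3 - <<'E'
from h import *
a=snap('side','up1');b=snap('top')
print(eyes.place_of('side','lever_pad'),eyes.place_of('top','lever_pad'))
go([.516,.347,.2596])
E
python3 -m creep '[[0,0,0,0.06,0],[0,0,0,0.1,0],[0,0,0,0.14,0],[0,0,0,0.18,0],[0,0,0,0.22,0],[0,0,0,0.26,0],[0,0,0,0.3,0],[0,0,0,0.33,0],[0,0,0,0.348,0],[0,0,0,0.348,0]]'
python3 -m creep '[[0,0,0,0,0],[0,0,0,0,0]]'
```

```text
clock: 5.9
position: [0.5153, 0.3441, 0.2591]
ee_rot: [0.001, 0.991, 0.133, -0.001]
contact_force: [-0.2, -0.6, -0.5]
width: 0.0004
gripper_force: 0.0
[{'centre': [311.5, 147.9], 'confidence': 0.69}] [{'centre': [129.0, 237.6], 'confidence': 0.69}]
pos [0.5158 0.3449 0.259 ] yaw 15.27900085749169 t 6.1 F [-0.0124 -0.9865  0.178 ] w 0.00022624540991341246 row [ 0.0015 -0.0039 -0.0012] q6 [ 0.4774  0.3394  1.3776 -0.0001  1.427   1.7816]
clock: 7.1
position: [0.5171, 0.3446, 0.0921]
ee_rot: [0.001, 0.991, 0.133, 0.002]
contact_force: [-6.2, -7.3, 31.6]
width: -0.0001
gripper_force: 13.3
clock: 7.3
position: [0.5172, 0.3446, 0.0921]
ee_rot: [0.001, 0.991, 0.133, 0.002]
contact_force: [-5.5, -6.3, 31.4]
width: 0.0001
gripper_force: 13.7
```

```bash
python3 -m creep '[[0,0,0,-0.06,0],[0,0,0,-0.12,0],[0,0,0,-0.18,0],[0,0,0,-0.24,0],[0,0,0,-0.3,0],[0,0,0,-0.348,0],[0,0,0,-0.348,0],[0,0,0,-0.348,0],[0,0,0,-0.348,0]]'
python3 -m creep '[[0,0,0,0.06,0],[0,0,0,0.1,0],[0,0,0,0.14,0],[0,0,0,0.18,0],[0,0,0,0.22,0],[0,0,0,0.26,0],[0,0,0,0.3,0],[0,0,0,0.33,0],[0,0,0,0.348,0],[0,0,0,0.348,0]]'
python3 -m creep '[[0,0,0,0,0],[0,0,0,0,0]]'
python3 - <<'E'
from h import *
snap('side','down3')
c=cv2.imread('pics/up1.png')[110:270,230:400];d=cv2.imread('pics/down3.png')[110:270,230:400]
cv2.imwrite('pics/ud.png',cv2.resize(np.hstack([c,d]),(800,376)))
E
python3 -m creep '[[0,0,0,-0.06,0],[0,0,0,-0.12,0],[0,0,0,-0.18,0],[0,0,0,-0.24,0],[0,0,0,-0.3,0],[0,0,0,-0.348,0],[0,0,0,-0.348,0],[0,0,0,-0.348,0],[0,0,0,-0.348,0]]'
```

```text
clock: 8.2
position: [0.5154, 0.3449, 0.2583]
ee_rot: [0.001, 0.991, 0.133, -0.002]
contact_force: [-0.3, 1.0, -0.2]
width: -0.0001
gripper_force: 0.0
clock: 9.2
position: [0.5165, 0.3441, 0.092]
ee_rot: [0.001, 0.991, 0.133, 0.001]
contact_force: [-8.8, -7.0, 36.1]
width: -0.0
gripper_force: 15.6
clock: 9.4
position: [0.5165, 0.3441, 0.092]
ee_rot: [0.001, 0.991, 0.133, 0.001]
contact_force: [-8.3, -7.3, 36.8]
width: 0.0002
gripper_force: 16.0
clock: 10.35
position: [0.5152, 0.3447, 0.2577]
ee_rot: [0.001, 0.991, 0.133, -0.002]
contact_force: [-1.0, 0.1, -0.6]
width: 0.0
gripper_force: 0.0
```

View pics/ud.png

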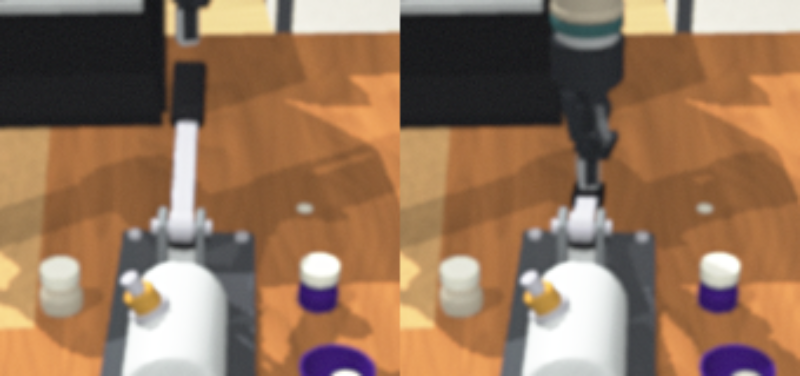

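Picture shows the lever up and clear of the fingers after release (pad at crop (188,95)) and down under the fingers on the push. Now the gauge and valve measurements.

```bash
python3 - <<'E'
from h import *
a=snap('side','s2');b=snap('top','t2')
print('dial',tri(a,[309,305.4],b,[430,259.2]), atz(b,[430,259.2],.148),atz(a,[309,305.4],.148))
for n in('gauge','valve_top','stand','lever_pad'):
  for c,im in(('side',a),('top',b)):
    print(n,c,[(np.round(p['centre'],1).tolist(),round(p['confidence'],2)) for p in eyes.place_of(c,n)])
for p in [(392,325),(386,278),(390,218),(378,185)]: print('orange',atz(b,p,.14))
for c,im in(('side',a),('top',b)):
  for r in eyes.regions_of(c,'gauge'): print(c,np.round(r['bbox']),r['confidence'])
  for r in eyes.regions_of(c,'valve_pin')[:2]: print(c,'valve',np.round(r['bbox']),r['confidence'])
# model-based fit for the valve
from scipy.optimize import least_squares
for yaw in(-.1,): 
  R=Ro.from_euler('z',yaw).as_matrix()
  P=np.array([[-.042,-.105,.138]])
print(proj(a,[.449,.085,.138]),proj(b,[.449,.085,.138]))
A=a['frame'][210:255,265:310];B=b['frame'][250:300,265:315]
cv2.imwrite('pics/valve.png',np.hstack([cv2.resize(A,(400,400),interpolation=2),cv2.resize(B,(400,400),interpolation=2)])[:,:,::-1])
go([.49,-.16,.3])
E
```

```text
dial (array([ 0.4864, -0.1608,  0.1463]), np.float64(0.0011725187937894066)) [ 0.4857 -0.1605  0.148 ] [ 0.4869 -0.1626  0.148 ]
gauge side [([368.6, 326.7], 0.87), ([343.0, 337.6], 0.8), ([250.0, 339.1], 0.72), ([288.3, 334.1], 0.64)]
gauge top [([387.0, 318.9], 0.79), ([382.2, 226.8], 0.7), ([375.4, 202.0], 0.69), ([418.4, 260.4], 0.68), ([379.0, 278.5], 0.51)]
valve_top side [([282.4, 228.3], 0.63)]
valve_top top [([289.0, 277.8], 0.58)]
stand side [([315.7, 390.3], 0.82)]
stand top [([444.9, 259.2], 0.78), ([223.1, 183.3], 0.18)]
lever_pad side [([309.4, 149.7], 0.83), ([381.5, 385.7], 0.2)]
lever_pad top [([127.2, 235.3], 0.82)]
orange [ 0.3723 -0.0952  0.14  ]
orange [ 0.4533 -0.0853  0.14  ]
orange [ 0.5581 -0.0929  0.14  ]
orange [ 0.6165 -0.0722  0.14  ]
side [339. 274. 354. 336.] 0.94
side [368. 268. 386. 327.] 0.88
side [302. 302. 318. 350.] 0.84
side [236. 282. 252. 343.] 0.76
side [284. 277. 297. 339.] 0.69
side valve [281. 226. 292. 237.] 0.39
top [368. 182. 386. 201.] 0.76
top [382. 211. 398. 231.] 0.69
top [382. 314. 402. 332.] 0.64
top [416. 252. 434. 270.] 0.59
top [374. 272. 396. 281.] 0.48
top valve [283. 275. 292. 281.] 0.64
[284.0796 227.0733] [288.1849 280.1928]
pos [0.5162 0.3453 0.2604] yaw 15.284932420587179 t 11.05 F [-0.1843 -0.3861  0.2969] w 8.492471999198914e-06 row [-0.317   0.961  -0.0793] q6 [ 0.4776  0.3383  1.3759 -0.0001  1.4273  1.7816]
```

View pics/valve.png

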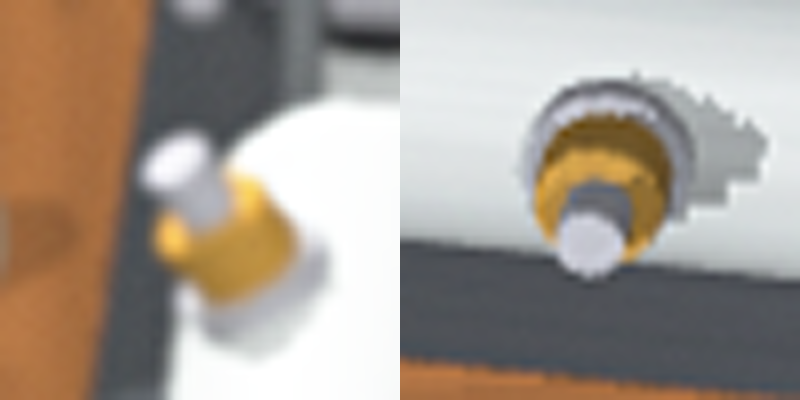

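Valve face centre: side (284.3,227.8), top (288.6,279.9), agreeing with (0.449,0.085,0.138). Gauge dial at (0.486,-0.161,0.146), as expected (0.148). Move over the gauge.

```bash
python3 -m creep '[[0.45,-0.325,0.961,-0.06,0.0583],[0.45,-0.325,0.961,-0.06,0.0583],[0.45,-0.325,0.961,-0.06,0.0583],[0.45,-0.325,0.961,-0.06,0.0583],[0.45,-0.325,0.961,-0.06,0.0583],[0.45,-0.325,0.961,-0.06,0.0583],[0.45,-0.325,0.961,-0.06,0.0583],[0.45,-0.325,0.961,-0.06,0.0583],[0.45,-0.325,0.961,-0.06,0.0583],[0.45,-0.325,0.961,-0.06,0.0583]]'
python3 -m creep '[[0.45,0,-0.0,0,0],[0.45,0,0,0,0]]'
python3 - <<'E'
from h import *
a=snap('side');b=snap('top')
v=tri(a,[284.25,227.8],b,[288.6,279.9]);print('valve',v)
go([.4862,-.161,.108])
E
```

```text
clock: 12.05
position: [0.4862, -0.1549, 0.2904]
ee_rot: [0.0, 0.999, -0.05, 0.001]
contact_force: [0.5, 0.8, -0.1]
width: 0.0382
gripper_force: 0.0
clock: 12.25
position: [0.4864, -0.154, 0.2898]
ee_rot: [-0.0, 0.999, -0.051, -0.0]
contact_force: [-0.1, 1.0, -0.2]
width: 0.0381
gripper_force: 0.0
valve (array([0.4494, 0.0844, 0.1366]), np.float64(0.00022220525196500895))
pos [ 0.4865 -0.1521  0.2898] yaw -5.6771116936829555 t 12.35 F [0.2249 0.0231 0.2893] w 0.03851436677392858 row [0.0012 0.0181 0.3635] q6 [-0.44    0.154   1.5573  0.0007  1.4307  1.2298]
```

```bash
python3 -m creep '[[0.45,0,0.015,0.08,0],[0.45,0,0.015,0.16,0],[0.45,0,0.015,0.22,0],[0.45,0,0.015,0.28,0],[0.45,0,0.015,0.33,0],[0.45,0,0.015,0.362,0],[0.45,0,0.015,0.362,0]]'
python3 - <<'E'
from h import *
a=snap('side');b=snap('top')
A=a['frame'][270:400,240:380];B=b['frame'][200:310,380:510]
cv2.imwrite('pics/grasp.png',np.hstack([cv2.resize(A,(400,371)),cv2.resize(B,(400,371))])[:,:,::-1])
go([.4862,-.161,.108])
E
```

```text
clock: 13.05
position: [0.4844, -0.1578, 0.1067]
ee_rot: [-0.001, 0.999, -0.048, -0.002]
contact_force: [-0.6, -0.8, -0.1]
width: 0.0386
gripper_force: 0.0
pos [ 0.4863 -0.1592  0.1092] yaw -5.580077288769857 t 13.15 F [ 1.1376 -0.1794  0.6993] w 0.038622240739820395 row [0.0001 0.0036 0.0024] q6 [-0.4525  0.2993  1.8438  0.0001  0.9984  1.2156]
```

View pics/grasp.png

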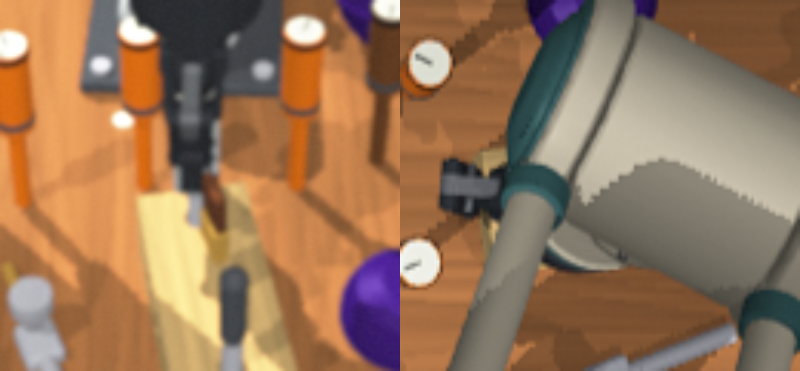

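Side crop: fingers straddle the barrel, clear of the brush (crop (215,205)). Close lightly, lift until the tip is ~9 mm deep.

```bash
python3 -m creep '[[0,0,0.0015,0,0],[0,0,0.0015,0,0],[0,0,0.0015,0,0],[0,0,0.0015,0,0]]' 20
python3 -m creep '[[0,0,0,-0.02,0],[0,0,0,-0.04,0],[0,0,0,-0.06,0],[0,0,0,-0.062,0],[0,0,0,-0.062,0]]'
```

```text
clock: 13.55
position: [0.4867, -0.1613, 0.11]
ee_rot: [0.0, 0.999, -0.05, 0.001]
contact_force: [0.4, 1.7, 5.6]
width: 0.0255
gripper_force: 21.4
clock: 14.05
position: [0.486, -0.1614, 0.1403]
ee_rot: [0.0, 0.999, -0.05, 0.0]
contact_force: [-0.1, 0.6, -0.1]
width: 0.0251
gripper_force: 20.7
```

```bash
python3 -m creep '[[0,-0.01,0,0,0],[0,-0.02,0,0.001,0],[0,-0.028,0,0.0015,0],[0,-0.036,0,0.002,0],[0,-0.044,0,0.003,0],[0,-0.053,0,0.005,0],[0,-0.053,0,0.005,0]]'
python3 -m creep '[[0,-0.008,0,0.002,0],[0,-0.016,0,0.004,0],[0,-0.025,0,0.007,0],[0,-0.033,0,0.01,0],[0,-0.041,0,0.013,0],[0,-0.049,0,0.016,0],[0,-0.049,0,0.016,0]]'
python3 - <<'E'
from h import *
a=snap('side');b=snap('top')
A=a['frame'][270:400,220:360]
cv2.imwrite('pics/tilt.png',cv2.resize(A,(800,743))[:600,:,::-1])
for r in eyes.regions_of('side','gauge'): print(np.round(r['bbox']),r['confidence'])
go([.4862,-.161,.108])
E
```

```text
clock: 14.75
position: [0.4585, -0.1583, 0.1372]
ee_rot: [-0.0, 0.999, -0.05, -0.001]
contact_force: [1.6, 0.9, 1.6]
width: 0.0255
gripper_force: 21.2
clock: 15.45
position: [0.4341, -0.156, 0.129]
ee_rot: [-0.0, 0.999, -0.05, -0.001]
contact_force: [1.6, 1.1, 1.3]
width: 0.0252
gripper_force: 21.6
[369. 267. 390. 328.] 0.89
[337. 278. 354. 335.] 0.84
[234. 279. 252. 342.] 0.76
[283. 308. 310. 353.] 0.72
[287. 274. 298. 337.] 0.71
[316. 364. 328. 401.] 0.71
pos [ 0.4344 -0.156   0.1291] yaw -5.6970501905691675 t 15.6 F [0.926  1.2409 0.5869] w 0.025123106651429427 row [ 0.1041 -0.0003  0.042 ] q6 [-0.4953  0.2093  1.9165 -0.0005  1.0174  1.1752]
```

View pics/tilt.png

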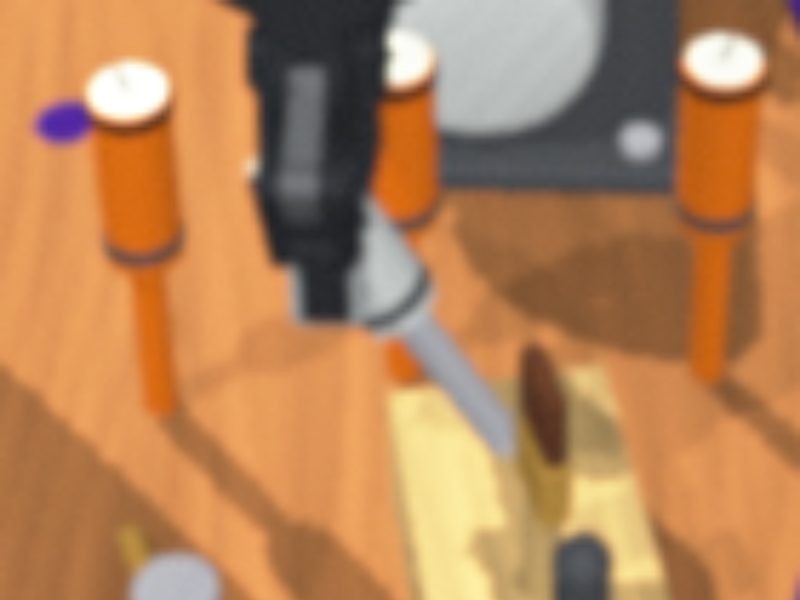

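The gauge has swung about the rim in the grip as planned (stem from (413,325) to (507,447)). Lift it out along its axis, firm the grip, and measure the tilt.

```bash
python3 -m creep '[[0,-0.01,0,-0.018,0],[0,-0.03,0,-0.052,0],[0,-0.06,0,-0.104,0],[0,-0.09,0,-0.17,0],[0,-0.09,0,-0.17,0],[0,-0.09,0,-0.17,0]]' 60
python3 - <<'E'
from h import *
a=snap('side','s3')
s=manip.get_state();print(s['position'],proj(a,s['position']))
p=proj(a,s['position']).astype(int)
x0,y0=p[0]-40,p[1]-40
cv2.imwrite('pics/t3.png',cv2.resize(a['frame'][y0:y0+90,x0:x0+120],(800,600),interpolation=2)[:,:,::-1]);print(x0,y0)
E
```

```text
clock: 16.2
position: [0.3895, -0.1517, 0.2149]
ee_rot: [0.001, 0.999, -0.05, 0.0]
contact_force: [0.5, -0.4, -0.1]
width: 0.025
gripper_force: 58.9
[ 0.3894 -0.1514  0.214 ] [247.3656 272.7612]
207 232
```

View pics/t3.png

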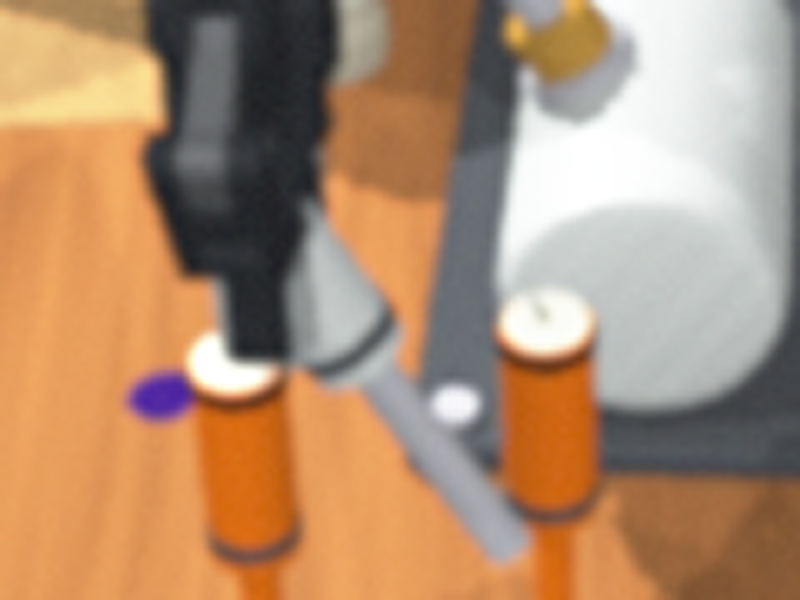

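```bash
cat >> h.py <<'E'
def tilt(name,box,sat=70,off=0):
    "box: x0,y0,x1,y1 of stem in image; gauge axis in plane through TCP normal to tool y"
    im=eyes.get_image('side'); 
    s=manip.get_state(); q=s['ee_rot']; R=Ro.from_quat([q[1],q[2],q[3],q[0]]).as_matrix()
    f=im['frame'];x0,y0,x1,y1=box
    hsv=cv2.cvtColor(f,cv2.COLOR_RGB2HSV)[y0:y1,x0:x1]
    m=((hsv[...,1]<sat)&(hsv[...,2]>70)).astype(np.uint8)
    n,l,st,_=cv2.connectedComponentsWithStats(m)
    k=1+np.argmax(st[1:,4]); m=l==k
    ys,xs=np.nonzero(m); P=np.stack([xs+x0,ys+y0],1).astype(np.float32)
    c=cv2.fitLine(P,cv2.DIST_HUBER,0,.01,.01).ravel(); d=c[:2]*np.sign(c[3]) if c[1]==0 else c[:2]*np.sign(c[1]); c=c[2:]
    tt=(P-c)@d; ends=[c+d*tt.min(),c+d*tt.max()]
    W=[]
    for p in ends:
        o,v=ray(im,p); W.append(o+v*((s['position']-o)@R[:,1])/(v@R[:,1]))
    u=(W[0]-W[1])/np.linalg.norm(W[0]-W[1]); rel=R.T@(W[1]-s['position'])
    print('area',m.sum(),'ends',ends,'tilt',np.degrees(np.arctan2(-u@R[:,0],-u@R[:,2])),'low end in tool',rel,'world',W[1],'len',np.linalg.norm(W[0]-W[1]))
    return im,m
E
python3 - <<'E'
from h import *
im,m=tilt('',(262,290,290,320))
print('\n'.join(''.join('#' if v else '.' for v in r) for r in m))
E
```

```text
area 329 ends [array([266.2148, 287.2602], dtype=float32), array([284.1737, 314.8871], dtype=float32)] tilt 24.195234400131614 low end in tool [ 0.056  -0.      0.0903] world [ 0.445  -0.1568  0.123 ] len 0.06709656980081792
####################........
####################........
####################........
.###################........
..##################........
...#################........
...#################........
....################........
.....###############........
......##############........
......##############........
.......############.........
.......############.........
........##########..........
.........##########.........
..........#########.........
...........#########........
............##########......
.............##########.....
.............##########.....
..............#########.....
...............#########....
................########....
................########....
.................#######....
..................#####.....
....................#.......
............................
............................
............................
```

```bash
cat >> h.py <<'E'
def axis(im,pu,pl):
    s=manip.get_state(); q=s['ee_rot']; R=Ro.from_quat([q[1],q[2],q[3],q[0]]).as_matrix()
    W=[]
    for p in (pu,pl):
        o,v=ray(im,p); W.append(o+v*((s['position']-o)@R[:,1])/(v@R[:,1]))
    u=(W[0]-W[1])/np.linalg.norm(W[0]-W[1]); rel=R.T@(W[1]-s['position'])
    t=(rel[2]+.005)/-(u@R[:,2]) if 0 else (rel[2]+.005)/(-(R.T@u)[2])
    print('tilt',np.degrees(np.arctan2(-u@R[:,0],-u@R[:,2])),'low in tool',rel,'x at grasp z',rel[0]+t*(R.T@u)[0],'s',t,'world',W[1],'u',u)
E
python3 - <<'E'
from h import *
a=snap('side')
c=lambda x,y:((x+.5)*.15-.5+207,(y+.5)*.15-.5+232)
axis(a,c(376,382),c(508,548))
axis(a,c(350,345),c(508,548))
for z in(.12,.3): go([.40,.06,z])
E
```

```text
tilt 29.161186877937222 low in tool [0.0536 0.     0.0876] x at grasp z 0.001967232391063674 s 0.10603684119411887 world [ 0.4427 -0.1565  0.1255] u [-0.4827  0.0474  0.8745]
tilt 28.602096712902153 low in tool [0.0536 0.     0.0876] x at grasp z 0.0031457380723790215 s 0.10546761399487961 world [ 0.4427 -0.1565  0.1255] u [-0.4741  0.0465  0.8792]
pos [ 0.3896 -0.1513  0.2132] yaw -5.6960733882688945 t 16.35 F [-0.7802  0.0452 -0.1123] w 0.024659945356397567 row [-0.0207 -0.4224  0.1869] q6 [-0.537   0.0611  1.8609 -0.0004  1.2223  1.1334]
pos [ 0.3896 -0.1513  0.2132] yaw -5.6960733882688945 t 16.35 F [-0.7802  0.0452 -0.1123] w 0.024659945356397567 row [-0.0216 -0.4227 -0.1731] q6 [-0.537   0.0611  1.8609 -0.0004  1.2223  1.1334]
```

Tilt ≈ 29–30°, axis through the grasp point with 106 mm to the tip. Go to ~30 mm out along the pin axis, rising first over the orange sticks.

```bash
python3 -m creep '[[0,0,0,-0.1,0],[0,0,0,-0.1,0],[0,-0.0645,-0.481,-0.1,0],[0,-0.0645,-0.481,-0.1,0],[0,-0.0645,-0.481,-0.1,0],[0,-0.0645,-0.481,-0.1,0],[0,-0.0645,-0.481,-0.1,0],[0,-0.0645,-0.481,-0.09,0],[0,-0.0645,-0.481,-0.09,0],[0,-0.0645,-0.481,-0.09,0]]'
python3 - <<'E'
from h import *
a=snap('side');b=snap('top')
for i in range(3): go([.3813,.0912,.252])
A=a['frame'][180:255,240:315];B=b['frame'][240:330,240:330]
cv2.imwrite('pics/pre.png',np.hstack([cv2.resize(A,(500,500),interpolation=2),cv2.resize(B,(300,300),interpolation=2).repeat(1,0) if 0 else cv2.copyMakeBorder(cv2.resize(B,(300,300),interpolation=2),0,200,0,0,0)])[:,:,::-1])
E
```

```text
clock: 17.35
position: [0.382, 0.0901, 0.2585]
ee_rot: [0.001, 0.999, -0.05, -0.001]
contact_force: [0.7, -0.5, -0.2]
width: 0.0246
gripper_force: 59.4
pos [0.3823 0.0897 0.259 ] yaw -5.830826170497752 t 17.45 F [ 0.0029 -0.4175  0.1972] w 0.02448503881430528 row [-0.0024 -0.0029  0.014 ] q6 [ 0.0532 -0.0137  1.8198 -0.0006  1.3361  1.726 ]
pos [0.3823 0.0897 0.259 ] yaw -5.830826170497752 t 17.45 F [ 0.0029 -0.4175  0.1972] w 0.02448503881430528 row [-0.0024 -0.0029  0.014 ] q6 [ 0.0532 -0.0137  1.8198 -0.0006  1.3361  1.726 ]
pos [0.3823 0.0897 0.259 ] yaw -5.830826170497752 t 17.45 F [ 0.0029 -0.4175  0.1972] w 0.02448503881430528 row [-0.0024 -0.0029  0.014 ] q6 [ 0.0532 -0.0137  1.8198 -0.0006  1.3361  1.726 ]
```

View pics/pre.png

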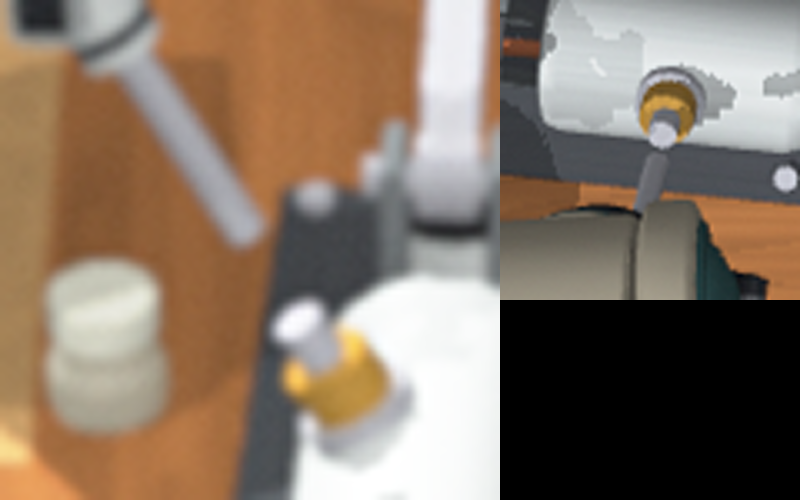

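```bash
python3 - <<'E'
from h import *
im,m=tilt('',(257,191,279,220),sat=85)
print('\n'.join(''.join('#' if v else '.' for v in r) for r in m))
b=snap('top'); B=cv2.cvtColor(b['frame'],cv2.COLOR_RGB2HSV)
p=np.array([.4494,.0844,.1372]);yaw=-.1
n=np.array([-.5*np.cos(yaw),-.5*np.sin(yaw),.866])
for k in(0,.03,.1): print(proj(im,p+k*n),proj(b,p+k*n))
print(B[274:306,276:296,2])
np.save('b.npy',b['frame'])
E
```

```text
area 206 ends [array([259.5558, 189.2319], dtype=float32), array([277.7262, 215.4976], dtype=float32)] tilt 28.991108280826015 low end in tool [ 0.055  -0.      0.0915] world [0.437  0.084  0.1676] len 0.06896685376693615
#########.............
.#########............
..########............
..#########...........
...#########..........
....########..........
.....########.........
.....#########........
......########........
.......########.......
.......#########......
........#########.....
.........########.....
.........#########....
..........########....
...........########...
...........#########..
............########..
.............########.
.............########.
..............########
...............#######
...............#######
................######
.................#####
.................####.
......................
......................
......................
[284.2895 227.5499] [288.5662 279.9675]
[276.561  216.8598] [286.3984 288.6492]
[257.598 190.63 ] [280.8443 310.8938]
[[216 216 217 217 218 175 180 176 177 168 126 115 111 111 111 111 109 114
  140 141]
 [214 21
[... 1927 characters left out ...]
  94  95
   94  82]
 [161 161 162 162 157 119 115 109 108 107 104  96 125 170 169 166 145 147
  145 130]
 [161 161 160 161 146 123 114 109 108 105  97  94 137 158 156 151 152 153
  154 153]
 [171 169 168 166 142 120 112 109 107 100  84  83  96 114 111  94  95  94
   96  94]
 [153 153 170 175 121 118 111 108 100  90  85  86  85  84  84  85  86  87
   86  88]
 [ 43  58 127 153 112 112 108 104  97  89  89  90  91  89  91  90  92  90
   92  93]
 [ 28  24  20  21  43  79  90 101  98  91  93  93  92  92  93  93  92  92
   93  95]
 [ 59  57  55  52  32  17  51 114 101  95  95  96  95  95  95  96  95  95
   95  96]
 [ 87  88  89  85  68  31  48 118 103  96  98  97  97  97  97  97  98  99
   99  98]]
```

Top view: stem line matches the pin line in direction (0.24 vs 0.25 col/row); side view: tilt ≈ 29.2°, but the stem lies about 4 mm to the +x side of the pin axis. Correct that and advance to ~10 mm off.

```bash
python3 -m creep '[[0,-0.008,-0.0016,0.0046,0],[0,-0.008,-0.0016,0.0046,0],[0,0,-0.0016,0.02,0],[0,0.01,-0.0016,0.036,0],[0,0.0189,-0.0016,0.0514,0],[0,0.0189,-0.0016,0.0514,0],[0,0.0189,-0.0016,0.0514,0]]'
cat > look.py <<'E'
from h import *
import sys
p=np.array([.4494,.0844,.1372]);yaw=-.1
n=np.array([-.5*np.cos(yaw),-.5*np.sin(yaw),.866])
P=[];F=[];A=[];B=[]
for i in range(4):
    im=eyes.get_image('side');A.append(im['frame'].astype(float));b=eyes.get_image('top');B.append(b['frame'].astype(float))
    s=manip.get_state();P.append(s['position']);F.append(s['contact_force'])
P=np.mean(P,0);F=np.mean(F,0);A=np.mean(A,0).astype(np.uint8);B=np.mean(B,0).astype(np.uint8)
print('t',s['clock'],'P',P,'F',F,'axial',F@n,'w',s['width'],s['gripper_force'])
e=np.array([np.cos(yaw),np.sin(yaw),0])
tip=P+e*.0535+[0,0,-.0875]; print('tip out',(tip-p)@n,'perp x,y',(tip-p)@np.array([.866*np.cos(yaw),.866*np.sin(yaw),.5]),(tip-p)@np.array([-np.sin(yaw),np.cos(yaw),0]))
def strip(f,im,lat):
    # straighten image along pin axis: rows = distance along n (1mm/ 4px), cols = lateral
    Q=np.float32([proj(im,p+k*n+l*lat) for k,l in((.06,-.025),(.06,.025),(-.02,.025),(-.02,-.025))])
    return cv2.warpPerspective(f,cv2.getPerspectiveTransform(Q,np.float32([[0,0],[300,0],[300,480],[0,480]])),(300,480))
o=-np.array(im['R']).T@im['t']; l1=np.cross(n,p-o); l1/=-np.linalg.norm(l1)
o=-np.array(b['R']).T@b['t']; l2=np.cross(n,p-o); l2/=-np.linalg.norm(l2)
S=np.hstack([strip(A,im,l1),strip(B,b,l2)])
for x in(150,450): cv2.line(S,(x,0),(x,480),(255,0,0),1)
for k in(0,6,12): cv2.line(S,(100,360+6*k),(200,360+6*k),(0,255,0),1)
cv2.imwrite(f'pics/{sys.argv[1]}.png',S[:,:,::-1])
E
python3 look.py l1
```

```text
clock: 18.25
position: [0.3915, 0.0907, 0.2331]
ee_rot: [0.0, 0.999, -0.05, -0.001]
contact_force: [-0.1, 0.8, -0.6]
width: 0.0244
gripper_force: 59.4
t 18.65 P [0.3916 0.0908 0.2338] F [ 0.1582 -0.0905 -0.5888] axial -0.5930760664432603 w 0.0250146224838062 59.369237422943115
tip out 0.010173252386110092 perp x,y 0.0005512177671930909 0.0005867317336514626
```

View pics/l1.png

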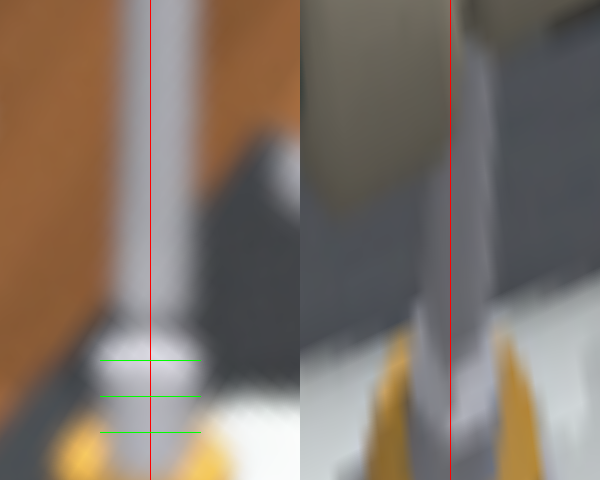

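Straightened views: stem and pin coaxial within ~1 mm in both, tilt off by ~1.5°, gap 5–10 mm. Advance gently and watch the force.

```bash
python3 -m creep '[[0,-0.002,0,0.0012,0],[0,0,0,0.0047,0],[0,0.002,0,0.0081,0],[0,0.003,0,0.01,0],[0,0.003,0,0.01,0]]'
python3 look.py l2
python3 -m creep '[[0,0.001,0,0.0017,0],[0,0.003,0,0.0052,0],[0,0.003,0,0.0052,0],[0,0.003,0,0.0052,0]]'
python3 look.py l3
```

```text
clock: 19.15
position: [0.3931, 0.0906, 0.2284]
ee_rot: [0.0, 0.999, -0.05, -0.0]
contact_force: [-0.2, -0.4, -1.2]
width: 0.0248
gripper_force: 59.4
t 19.55 P [0.3931 0.0906 0.2286] F [ 0.1267  0.3809 -1.0086] axial -0.9174724705066118 w 0.024977175698086662 59.36878144741058
tip out 0.0049573177428803294 perp x,y -0.0007616440269687988 0.0005258164036053417
clock: 19.95
position: [0.3945, 0.0904, 0.2259]
ee_rot: [0.0, 0.999, -0.05, -0.0]
contact_force: [0.3, -0.3, -1.0]
width: 0.0248
gripper_force: 59.4
t 20.35 P [0.3946 0.0904 0.226 ] F [ 0.0771 -0.168  -0.7898] axial -0.7306671004259796 w 0.02463799032930459 59.36913549900055
tip out 0.0019600679460728063 perp x,y -0.0007932867491286086 0.0005266921895648192
```

```bash
python3 -m creep '[[0,0.001,0,0.0017,0],[0,0.002,0,0.0035,0],[0,0.002,0,0.0035,0]]' >/dev/null
python3 look.py l4
python3 -m creep '[[0,0.001,0,0.0017,0],[0,0.002,0,0.0035,0],[0,0.002,0,0.0035,0]]'>/dev/null
python3 look.py l5
```

```text
t 21.05 P [0.3955 0.0903 0.2243] F [-0.4143  0.0525  1.1375] axial 1.1937776678887273 w 0.024579673657626158 59.37220573425293
tip out 1.6152530935523084e-07 perp x,y -0.0007942757397237995 0.0005416014774913785
t 21.75 P [0.3965 0.0902 0.2225] F [-1.185  -0.337   1.7053] axial 2.0495008888987343 w 0.024631100772325467 59.37480926513672
tip out -0.00205344238760059 perp x,y -0.000819173503887786 0.0005413761347834313
```

Contact: net push 1.9 then 2.8 N, so the pin is about 3 mm in. Advance 3 mm more.

```bash
python3 -m creep '[[0,0.001,0,0.0017,0],[0,0.002,0,0.0035,0],[0,0.003,0,0.0052,0],[0,0.003,0,0.0052,0],[0,0.003,0,0.0052,0],[0,0.003,0,0.0052,0]]'
python3 look.py l6;python3 look.py l7
```

```text
clock: 22.35
position: [0.398, 0.0901, 0.2199]
ee_rot: [0.0, 0.999, -0.05, -0.0]
contact_force: [-1.7, 0.1, 3.8]
width: 0.0248
gripper_force: 59.4
t 22.75 P [0.398  0.0901 0.2199] F [-1.5399  0.3757  2.5996] axial 3.0361384752539244 w 0.024587713015664498 59.37863051891327
tip out -0.005048307120545745 perp x,y -0.0008249571567918266 0.0005394415036346981
t 23.15 P [0.3981 0.0901 0.2199] F [-1.6577  0.1313  3.1273] axial 3.539531015335705 w 0.02474754129618153 59.37825322151184
tip out -0.005075764357408832 perp x,y -0.00080681395100655 0.0005335232972307511
```

View pics/l7.png

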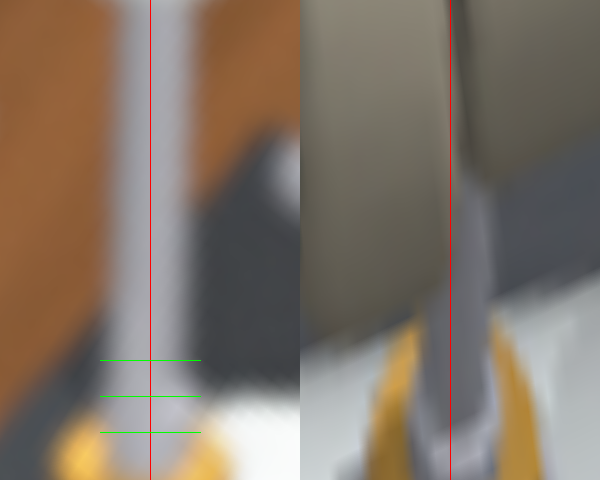

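Stem and pin are coaxial in both views, the pin face sits at about the 6 mm line (row 396), and the net force is ≈ 4 N, so it is half in. Quick check of the lever, then hand in.

```bash
python3 - <<'E'
from h import *
snap('side');snap('top')
print(eyes.place_of('side','lever_pad')[:1],eyes.place_of('top','stand')[:1])
print(manip.get_state()['contact_force'])
print(manip.sign_off())
E
```

```text
[{'centre': [309.8, 150.3], 'confidence': 0.69}] [{'centre': [444.8, 259.5], 'confidence': 0.86}]
[-1.7175  0.9676  3.369 ]
the job is handed in; nothing more can be done
None
```

I pushed the lever fully down three times, letting it come up after each push, then handed in with the gauge tip centred on the valve pin: about 6 mm in at roughly 4 N, about 1.5° off in line, lever up. I didn't recheck the other bench items at the end.

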